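# Clear the stone chips off the grinding ledge

## Robot

A 6-joint arm with a two-finger parallel gripper is mounted at the origin on the work surface. World frame = base frame: x ahead of the robot, y to its left, z up, the work surface at z = 0. Lengths are in mm, angles in degrees, forces in N, time in s.
With the tool pointing down it reaches from about 350 to 725 mm from the base axis. Payload 4.3 kg.
Tool frame: the origin (TCP) lies midway between the tips of the shut fingers; the grasp point (between the pads) lies manip.grasp_offset behind it (manip.grasp_offset is the distance from the TCP to the grasp point, in mm); z points along the fingers, y is the line along which they close (so a half turn about z gives the same grasp; the last joint's range is limited). The gripper opens to 85 mm and grips with 20 to 120 N. Pads are 22 mm wide; open, the fingers measure 114 mm over their backs; the gripper's body (76 mm by 85 mm) begins 54 mm behind the grasp point. The pads swing forward as they close: fully open they stand 13 mm farther back than shut.
Start: joints at [-83.554, 21.618, 4.641, 73.018, 0, 83.68], TCP at [127.061, -560.825, 209.929] pointing down, gripper open.
Joint ranges: [-156.06, 156.06], [-48.1, 94.91], [-58.44, 69.94], [-101.28, 121.22], [-78.64, 73.56], [-180, 180]. Speed limits (degrees/s): [147.25, 147.25, 180, 180, 180, 180].

## Interface

Orientations are given as a 3x3 rotation matrix whose columns are the frame's x, y, z axes.
In Python, from workcell import observe, viewer, sign_off, manip gives the robot as it stands. The module is installed in compiled form; this text tells all that it offers.
- The arm moves only by the tool carry_out, never from a script. Its argument "motion" is a list of rows, each a list of 7 numbers: the shift along the world's x, y, z in cm, then the turn, a rotation vector about the world's x, y, z in degrees, then the opening, from 0 (shut) to 1 (fully open). In form: [[dx, dy, dz, rx, ry, rz, claw], ...]. A call has 1 to 12 rows; each row is the pose to reach, as a shift and turn from the pose commanded when the call began; what a row does not reach only later rows make up. A row lasts 1/10 s, in which the tool goes at most 50 mm and 8.59 degrees, less where a joint would pass 70% of its speed; a pose out of reach is approached as far as the arm can. A call with a gripper value outside its range is refused whole. The fingers move at their own pace and stop on an object; the grip force is fixed at half the most. Time passes only in rows, so rows that repeat a pose let the fingers close. It gives the time, the measured TCP pose, the force, the opening and the grip force at its end, in the units of the state.
- observe(): the state, without advancing time (a new reading comes with each control period).
- viewer.grab_frame(name): name is "scene" or "side" or "wrist"; returns a dict with "img" (384x512x3 uint8, red, green, blue), "fov_y" (degrees; the focal length in pixels is half the picture's height over the tangent of half this angle, whatever the lens; pixels are square), "cx", "cy" (the principal point, pixels), "dist" ([k1, k2, p1, p2, k3] as OpenCV has them; the pictures are not rectified), "position" and "rotation" of the camera in the world; the wrist camera has in their place "tool_from_camera" (4x4, takes a point from camera to tool coordinates, whose origin is the TCP and whose axes are the flange's). Camera axes: x right, y down, z forward; pixel columns grow to the right and rows downward; lengths in mm; the calibration is good to about 2 mm. A picture is of the moment at which its call begins: read the wrist's pose just before it. There is no depth.
- sign_off(): hands the job in; it is judged then, once.
The state is a dict: "time_s": time; "joint_positions": joint angles; "dq": joint speeds; "effort": joint torques, N m; "tool_pos": TCP position; "tool_rot": TCP orientation; "wrist_force": force on the tool from outside, world axes, zero at the start; "moment": the same for the moment, N m; "opening": finger opening in mm; "gripper_force": force on a finger pad.
Only numpy, scipy, OpenCV 4.12 (cv2) and the standard library are available. Lean on these libraries where they do the work, as an engineer would, in place of code of your own. Each camera call takes 0.05 s, during which the arm holds its last target. There are 200 camera calls.

## Task

Pick up the scraper block and with it sweep all six stone chips off the grinding ledge's plate into the catch pan at its end, without touching the chips with the gripper. Leave the finished dish standing where it is on the plate and disturb nothing else. Then stand the scraper upright on its wooden board again and let go of it.

Things in the scene. Friction and masses are not known exactly. Their poses are not given: they have to be found in the camera images.
- ledge: Fixed grinding ledge, a flat steel plate on a grey box; origin on the table under the plate's middle. Plate top 60 mm above the table, 280 mm long (y), 170 mm wide (x) between two lips, 5 mm thick, standing 15 mm above it along the long sides. The short ends have no lips; beyond the -y end (y = -140 mm), on the robot's right, lies the catch pan.
- plate_middle (a point): Middle of the plate's top face, 60 mm above the table; axes as the ledge.
- drop_edge (a point): Middle of the plate's -y edge, at the plate's top face; chips pushed over it (towards the ledge's -y) fall into the catch pan.
- pan_floor (a point): Middle of the catch pan's inner floor, 57 mm below the plate's top and 55 mm beyond the drop edge; axes as the ledge. The open aluminium pan is fixed to the ledge, inside 174 mm (x) by 104 mm (y), walls 45 mm high above the table, 3 mm thick.
- scraper: Scraper block of plain wood with a black rubber foot, loose, standing on its board; origin at the centre of the underside, z up. Foot block 120 mm (x) by 34 mm (y) by 32 mm high; on top of it a grip rib 90 mm (x) by 24 mm (y) from 32 to 85 mm height. About 180 g. Grip the rib across y, from above.
- rest: The scraper's dark wooden board, fixed on the table left of the ledge, 170 mm (x) by 85 mm (y), 12 mm thick; origin at the centre of its underside.
- dish: Finished small marble dish, 62 mm across at the rim, 34 mm high, standing loose on the plate near its +y end (behind the chips, away from the pan); origin at the centre of its underside.
- chip0: Marble chip, irregular chunk about 32 x 25 mm and 13 to 18 mm high, about 20 g, lying loose on the plate, at least 20 mm in front (-y) of the dish; origin at the centre of its underside.
- chip1: Marble chip, irregular chunk about 32 x 25 mm and 13 to 18 mm high, about 20 g, lying loose on the plate, at least 20 mm in front (-y) of the dish; origin at the centre of its underside.
- chip2: Marble chip, irregular chunk about 32 x 25 mm and 13 to 18 mm high, about 20 g, lying loose on the plate, at least 20 mm in front (-y) of the dish; origin at the centre of its underside.
- chip3: Marble chip, irregular chunk about 32 x 25 mm and 13 to 18 mm high, about 20 g, lying loose on the plate, at least 20 mm in front (-y) of the dish; origin at the centre of its underside.
- chip4: Marble chip, irregular chunk about 32 x 25 mm and 13 to 18 mm high, about 20 g, lying loose on the plate, at least 20 mm in front (-y) of the dish; origin at the centre of its underside.
- chip5: Marble chip, irregular chunk about 32 x 25 mm and 13 to 18 mm high, about 20 g, lying loose on the plate, at least 20 mm in front (-y) of the dish; origin at the centre of its underside.
- wheel: Bystander: spare grey grinding wheel lying flat, 120 mm across, 25 mm thick, right of the ledge; origin at the centre of its underside.
- rough_stone: Bystander: lump of rough stone, about 110 x 90 x 70 mm, right of the ledge; origin at the centre of its underside.
- slab: Bystander: sawn marble slab, 120 x 70 x 20 mm, lying flat beyond the scraper's board; origin at the centre of its underside.

How it is judged:
By the outcome, as a careful person would: the job done as asked, in the order asked, and still so for the second after the job is handed in, with the robot touching nothing.
It also fails if it takes over 56 s, if anything falls off the work surface, if the arm or the gripper's body presses on something with over 40 N, if the wrist force passes 120 N, or if a joint passes its speed limit or range.

## Working session

There is one attempt and no reset: what is moved stays moved. The work goes in short steps, Python scripts to look and compute and a tool call to move; the robot and the scene stay as the last step left them, time stands still between calls to the robot, and variables do not carry over. Pictures are saved under pics/ and viewed, at most 10 in all, crops included, and the job is handed in when it is done.

Besides the shell and the picture viewer there is one more tool, called as name(argument=value, ...) on one line, values as JSON. carry_out: Moves the arm, as the interface text tells. Its arguments: {"type":"object","properties":{"motion":{"type":"array","items":{"type":"array","items":{"type":"number"}}}},"required":["motion"]}

```bash
mkdir -p pics
cat > h.py <<'E'
import numpy as np, cv2
from workcell import observe, viewer, sign_off, manip
def K(f):
    h=f["img"].shape[0]; fl=h/2/np.tan(np.radians(f["fov_y"])/2)
    return np.array([[fl,0,f["cx"]],[0,fl,f["cy"]],[0,0,1]])
def campose(f,s=None):
    if "position" in f: return np.array(f["rotation"]),np.array(f["position"])
    T=np.array(f["tool_from_camera"]); R=np.array(s["tool_rot"])
    return R@T[:3,:3], R@T[:3,3]+np.array(s["tool_pos"])
def toplane(f,px,z,s=None):
    R,p=campose(f,s); px=np.array(px,float).reshape(-1,1,2)
    n=cv2.undistortPoints(px,K(f),np.array(f["dist"],float)).reshape(-1,2)
    d=np.c_[n,np.ones(len(n))]@R.T
    return p+d*((z-p[2])/d[:,2])[:,None]
def proj(f,P,s=None):
    R,p=campose(f,s); 
    return cv2.projectPoints(np.array(P,float).reshape(-1,1,3),cv2.Rodrigues(R.T)[0],-R.T@p,K(f),np.array(f["dist"],float))[0].reshape(-1,2)
def save(f,n): cv2.imwrite("pics/"+n,cv2.cvtColor(f["img"],cv2.COLOR_RGB2BGR))
E
python3 - <<'E'
from h import *
import pickle
s=observe(); print({k:np.round(v,2) for k,v in s.items()}, manip.grasp_offset)
F={}
for n in ["scene","side"]:
    f=viewer.grab_frame(n); F[n]=f; save(f,n+"0.png"); print(n,f["position"],f["fov_y"],f["dist"],np.round(f["rotation"],2).tolist())
pickle.dump(F,open("f0.pkl","wb"))
E
```

```text
{'time_s': np.float64(0.0), 'joint_positions': array([-83.55,  21.66,   4.56,  73.02,  -0.  ,  83.68]), 'dq': array([ 0.01,  0.11, -0.08, -0.08, -0.05, -0.01]), 'effort': array([-0.000e+00, -4.636e+01,  2.699e+01,  2.000e-02, -0.000e+00,
       -0.000e+00]), 'tool_pos': array([ 126.98, -560.09,  208.97]), 'tool_rot': array([[ 0.98,  0.22, -0.  ],
       [ 0.22, -0.98,  0.  ],
       [ 0.  , -0.  , -1.  ]]), 'wrist_force': array([ 0.16,  0.38, -0.04]), 'moment': array([-0.01,  0.05, -0.05]), 'gripper_force': np.float64(0.0), 'opening': np.float64(85.19)} 18.700000000000003
scene [1195.17593586 -811.811699    966.69047217] 44.92975457005218 [-0.12187742  0.          0.          0.          0.        ] [[0.77, 0.43, -0.47], [0.64, -0.52, 0.57], [0.0, -0.74, -0.68]]
side [536.68519129 629.61957142 744.24249969] 53.6672432696805 [-0.0383013  0.         0.         0.         0.       ] [[-1.0, -0.02, 0.02], [-0.03, 0.7, -0.72], [-0.0, -0.72, -0.7]]
```

View pics/scene0.png

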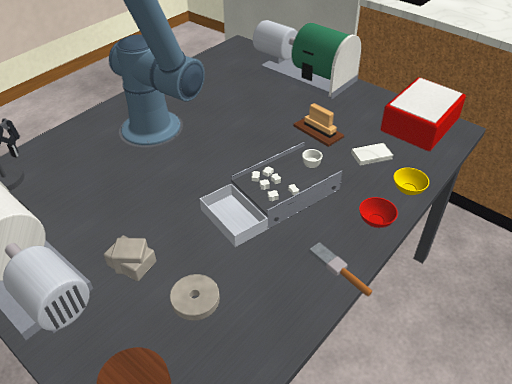

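View pics/side0.png

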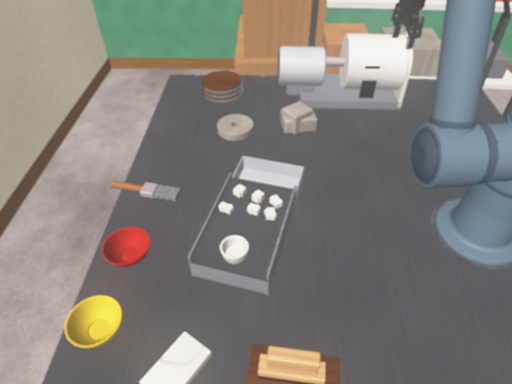

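The scene view shows the ledge at about (270,190), the pan at (235,213), the dish at (312,158) and the scraper at (321,120). In the side view the ledge is at about (245,220), the dish at (235,249) and the scraper at (292,362). I'll zoom in on both.

Run:
```python
import cv2
a=cv2.imread("pics/scene0.png")[90:245,190:350]; b=cv2.imread("pics/side0.png")[150:384,140:345]
cv2.imwrite("pics/sc1.png",cv2.resize(a,None,fx=3.8,fy=3.8,interpolation=cv2.INTER_CUBIC))
cv2.imwrite("pics/si1.png",cv2.resize(b,None,fx=2.5,fy=2.5,interpolation=cv2.INTER_CUBIC))
```

```text
(no output)
```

View pics/sc1.png

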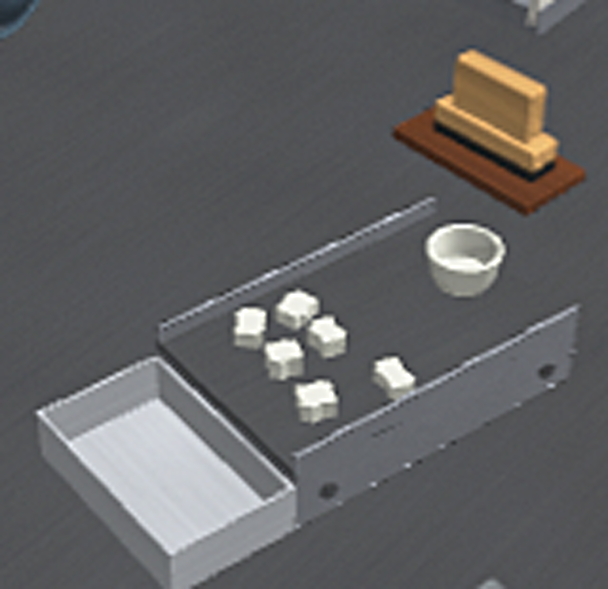

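View pics/si1.png

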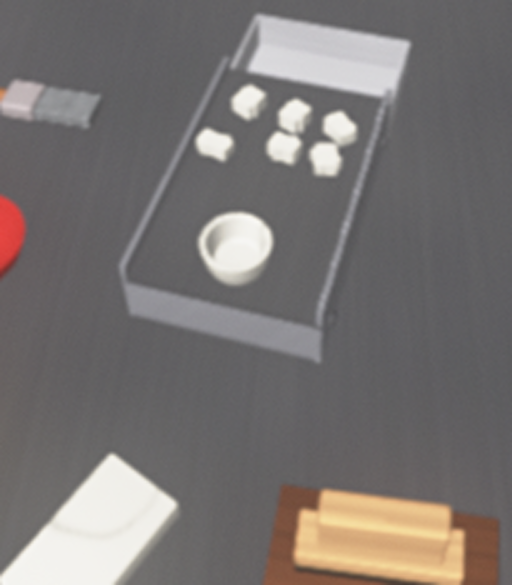

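The crops resolve the lip tops, six chips, dish and scraper rib clearly. Next I turn those points into positions.

Run:
```python
from h import *
import pickle
F=pickle.load(open("f0.pkl","rb"))
S=lambda p:(np.array(p)+.5)/3.8-.5+[190,90]
D=lambda p:(np.array(p)+.5)/2.5-.5+[140,150]
names="lip-x far,lip-x near,lip+x far,lip+x near"
print("lips far(pan)/near -x then +x, z75")
print(np.round(toplane(F["scene"],S([(160,328),(435,199),(296,457),(578,307)]),75)[:,:2],0).tolist())
print(np.round(toplane(F["side"],D([(390,90),(322,318),(227,62),(124,268)]),75)[:,:2],0).tolist())
print("chips z68");
print(np.round(toplane(F["scene"],S([(250,327),(297,308),(326,336),(284,357),(316,401),(394,377)]),68)[:,:2],0).tolist())
print(np.round(toplane(F["side"],D([(340,128),(325,159),(284,147),(294,115),(248,101),(214,144)]),68)[:,:2],0).tolist())
print("dish rim z94")
print(np.round(toplane(F["scene"],S([(465,250)]),94)[:,:2],0).tolist(),np.round(toplane(F["side"],D([(236,246)]),94)[:,:2],0).tolist())
print("rib top z97: scene near-edge ends, side corners")
print(np.round(toplane(F["scene"],S([(457,55),(478,50),(545,87),(525,100)]),97)[:,:2],0).tolist())
print(np.round(toplane(F["side"],D([(322,491),(451,506),(449,530),(319,515)]),97)[:,:2],0).tolist())
print("foot top z44");
print(np.round(toplane(F["scene"],S([(436,100),(535,170),(556,150)]),44)[:,:2],0).tolist())
print("board top z12")
print(np.round(toplane(F["scene"],S([(393,132),(527,212),(585,172)]),12)[:,:2],0).tolist())
print(np.round(toplane(F["side"],D([(281,486),(498,517)]),12)[:,:2],0).tolist())
print("pan rim z45")
print(np.round(toplane(F["scene"],S([(38,412),(155,360),(295,488),(172,557)]),45)[:,:2],0).tolist())
```

```text
lips far(pan)/near -x then +x, z75
[[471.0, -73.0], [537.0, 198.0], [640.0, -115.0], [706.0, 155.0]]
[[469.0, -69.0], [534.0, 202.0], [639.0, -106.0], [704.0, 158.0]]
chips z68
[[518.0, -21.0], [532.0, 20.0], [570.0, 8.0], [561.0, -32.0], [610.0, -54.0], [639.0, 4.0]]
[[520.0, -20.0], [534.0, 21.0], [574.0, 7.0], [566.0, -37.0], [613.0, -55.0], [642.0, 5.0]]
dish rim z94
[[609.0, 137.0]] [[608.0, 146.0]]
rib top z97: scene near-edge ends, side corners
[[440.0, 367.0], [450.0, 386.0], [531.0, 374.0], [529.0, 345.0]]
[[532.0, 354.0], [444.0, 362.0], [446.0, 379.0], [534.0, 371.0]]
foot top z44
[[424.0, 361.0], [558.0, 326.0], [555.0, 365.0]]
board top z12
[[398.0, 331.0], [565.0, 307.0], [573.0, 393.0]]
[[563.0, 315.0], [396.0, 335.0]]
pan rim z45
[[440.0, -179.0], [469.0, -79.0], [641.0, -117.0], [617.0, -223.0]]
```

carry_out(motion=[[3.5,4.1,0.5,0,0,8,1],[7,8.2,1,0,0,16,1],[10.5,12.3,1.5,0,0,24,1],[14,16.4,2,0,0,32,1],[17.5,20.5,2.5,0,0,40,1],[21,24.6,3,0,0,48,1],[24.5,28.7,3,0,0,56,1],[28,32.8,3,0,0,64,1],[31.5,36.9,3,0,0,72,1],[35,41,3,0,0,80,1],[35,41,3,0,0,80,1],[35,41,3,0,0,80,1]])

```text
time_s: 1.3
tool_pos: [479.2, -147.1, 239.3]
tool_rot: [[-0.055, 0.998, 0.0], [0.998, 0.055, 0.002], [0.002, 0.0, -1.0]]
wrist_force: [-0.2, -1.8, -1.0]
opening: 84.9
gripper_force: 0.0
```

carry_out(motion=[[0,4.5,0,0,0,8,1],[0,9,0,0,0,16,1],[0,13.5,0,0,0,24,1],[0,18,0,0,0,32,1],[0,22.5,0,0,0,40,1],[0,27,0,0,0,48,1],[0,31.5,0,0,0,56,1],[0,36,0,0,0,64,1],[0,40.5,0,0,0,72,1],[0,45,0,0,0,80,1],[0,48,0,0,0,82,1],[0,48,0,0,0,82,1]])

```text
time_s: 2.5
tool_pos: [476.6, 331.6, 238.9]
tool_rot: [[-0.996, 0.087, -0.001], [0.087, 0.996, 0.0], [0.001, 0.0, -1.0]]
wrist_force: [-0.3, -0.6, -0.6]
opening: 85.2
gripper_force: 0.0
```

Run:
```python
from h import *
import pickle
s=observe(); f=viewer.grab_frame("wrist"); s={k:np.array(v) for k,v in s.items()}
pickle.dump((f,s),open("w1.pkl","wb")); save(f,"w1.png")
print(s["time_s"],np.round(s["tool_pos"],1),np.round(s["tool_rot"],3).tolist(),np.round(s["joint_positions"],1))
```

```text
2.5 [476.6 331.6 238.9] [[-0.996, 0.087, -0.001], [0.087, 0.996, 0.0], [0.001, 0.0, -1.0]] [28.5 22.1  9.6 77.6  0.  33.5]
```

View pics/w1.png

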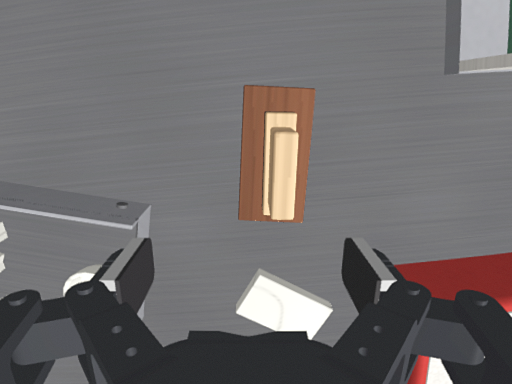

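The wrist view shows the board with corners near (244,86), (314,89), (303,222) and (239,220). The rib top spans about (276..297, 132..219).

Run:
```python
from h import *
import pickle
f,s=pickle.load(open("w1.pkl","rb"))
b=toplane(f,[(244,86),(314,89),(303,222),(239,220)],12,s)[:,:2]; print("board",np.round(b).tolist(),b.mean(0).round())
hsv=cv2.cvtColor(f["img"],cv2.COLOR_RGB2HSV); g=f["img"].astype(int)
m=((g[...,0]>180)&(g[...,0]-g[...,2]>50)).astype(np.uint8); m[:60]=0;m[230:]=0;m[:,:230]=0;m[:,320:]=0
ys,xs=np.where(m); print(m.sum(),xs.min(),xs.max(),ys.min(),ys.max())
c=f["img"][80:230,230:320]; print("row profile y=175 R", g[175,255:305,0].tolist()); print("col x=285",g[105:225,285,0].tolist())
r=toplane(f,[(276,133),(297,133),(294,219),(272,219)],97,s)[:,:2]; print("rib",np.round(r).tolist(),r.mean(0).round())
ft=toplane(f,[(266,112),(296,112),(264,215)],44,s)[:,:2]; print("foot",np.round(ft).tolist())
```

```text
board [[397.0, 333.0], [407.0, 415.0], [574.0, 395.0], [563.0, 312.0]] [485. 364.]
2900 255 301 113 222
row profile y=175 R [144, 143, 144, 144, 144, 148, 145, 116, 119, 181, 236, 255, 255, 243, 161, 140, 135, 152, 180, 211, 242, 245, 248, 250, 251, 250, 248, 245, 241, 238, 237, 237, 235, 235, 234, 241, 249, 255, 255, 255, 255, 179, 147, 148, 150, 156, 156, 155, 155, 158]
col x=285 [136, 135, 136, 139, 140, 139, 100, 130, 200, 235, 242, 240, 240, 240, 240, 240, 240, 240, 241, 241, 242, 233, 180, 154, 147, 144, 161, 201, 221, 237, 243, 242, 242, 242, 242, 242, 241, 241, 241, 241, 240, 239, 240, 240, 239, 238, 239, 239, 239, 239, 239, 238, 239, 238, 238, 238, 237, 237, 237, 238, 238, 238, 238, 237, 237, 238, 238, 237, 237, 237, 237, 237, 237, 236, 237, 237, 237, 236, 236, 237, 236, 236, 236, 236, 236, 236, 237, 236, 236, 235, 236, 236, 235, 235, 235, 235, 236, 236, 235, 235, 235, 236, 236, 236, 236, 236, 237, 237, 237, 237, 238, 238, 240, 236, 211, 153, 147, 122, 113, 118]
rib [[445.0, 361.0], [446.0, 381.0], [534.0, 374.0], [532.0, 351.0]] [489. 366.]
foot [[427.0, 355.0], [430.0, 388.0], [547.0, 344.0]]
```

carry_out(motion=[[1.2,3.7,-2,0,0,0,1],[1.2,3.7,-6,0,0,0,1],[1.2,3.7,-10,0,0,0,1],[1.2,3.7,-12,0,0,0,1],[1.2,3.7,-14,0,0,0,1],[1.2,3.7,-16,0,0,0,1],[1.2,3.7,-17.5,0,0,0,1],[1.2,3.7,-18.7,0,0,0,1],[1.2,3.7,-18.7,0,0,0,1],[1.2,3.7,-18.7,0,0,0,1],[1.2,3.7,-18.7,0,0,0,1]])

```text
time_s: 3.65
tool_pos: [489.9, 366.2, 54.1]
tool_rot: [[-0.996, 0.092, 0.002], [0.092, 0.996, 0.001], [-0.002, 0.001, -1.0]]
wrist_force: [0.1, -0.9, -0.2]
opening: 85.3
gripper_force: 0.0
```

carry_out(motion=[[0,0,0,0,0,0,0.6],[0,0,0,0,0,0,0.4],[0,0,0,0,0,0,0],[0,0,0,0,0,0,0],[0,0,0,0,0,0,0],[0,0,0,0,0,0,0],[0,0,0,0,0,0,0],[0,0,0,0,0,0,0],[0,0,0,0,0,0,0],[0,0,0,0,0,0,0]])

```text
time_s: 4.65
tool_pos: [489.4, 366.5, 53.3]
tool_rot: [[-0.996, 0.091, 0.001], [0.091, 0.996, 0.001], [-0.001, 0.001, -1.0]]
wrist_force: [-0.3, 0.9, 4.1]
opening: 22.7
gripper_force: 60.2
```

carry_out(motion=[[0,0,1,0,0,0,0],[0,0,3,0,0,0,0],[0,0,6,0,0,0,0],[0,0,9,0,0,0,0],[0,0,12,0,0,0,0],[0.9,-3,12,0,0,-1,0],[1.9,-6.5,12,0,0,-2,0],[2.9,-10,12,0,0,-3.2,0],[3.9,-13.5,12,0,0,-4.4,0],[4.9,-17,12,0,0,-5.6,0],[5.9,-20.5,12,0,0,-6.6,0],[6.9,-24,12,0,0,-7.4,0]])

```text
time_s: 5.85
tool_pos: [557.3, 124.5, 172.6]
tool_rot: [[-0.976, 0.219, -0.002], [0.219, 0.976, -0.0], [0.002, -0.001, -1.0]]
wrist_force: [0.1, -0.2, -2.2]
opening: 22.7
gripper_force: 59.7
```

carry_out(motion=[[0.8,-2.7,0,0,0,-0.5,0],[1.56,-5.42,0,0,0,-0.9,0],[1.56,-5.42,-2,0,0,-0.9,0],[1.56,-5.42,-4,0,0,-0.9,0],[1.56,-5.42,-5,0,0,-0.9,0],[1.56,-5.42,-5,0,0,-0.9,0],[1.56,-5.42,-5,0,0,-0.9,0]])

```text
time_s: 6.55
tool_pos: [573.4, 72.2, 123.2]
tool_rot: [[-0.972, 0.234, -0.0], [0.234, 0.972, -0.0], [0.0, -0.0, -1.0]]
wrist_force: [0.8, 0.6, -0.8]
opening: 22.9
gripper_force: 59.6
```

Run:
```python
from h import *
import pickle
s=observe(); s={k:np.array(v) for k,v in s.items()}
F={n:viewer.grab_frame(n) for n in ["wrist","side","scene"]}
pickle.dump((F,s),open("w2.pkl","wb"))
print(s["time_s"],np.round(s["tool_pos"],1),np.degrees(np.arctan2(-s["tool_rot"][1,0],-s["tool_rot"][0,0])),s["opening"])
a=F["wrist"]["img"]; b=cv2.resize(F["side"]["img"][150:310,170:330],(384,384),interpolation=cv2.INTER_CUBIC)
o=np.hstack([a,b])[:,:,::-1]; cv2.imwrite("pics/c2.png",cv2.resize(o,(800,343)))
```

```text
6.55 [573.4  72.2 123.2] -13.511428558590191 22.929332091004383
```

View pics/c2.png

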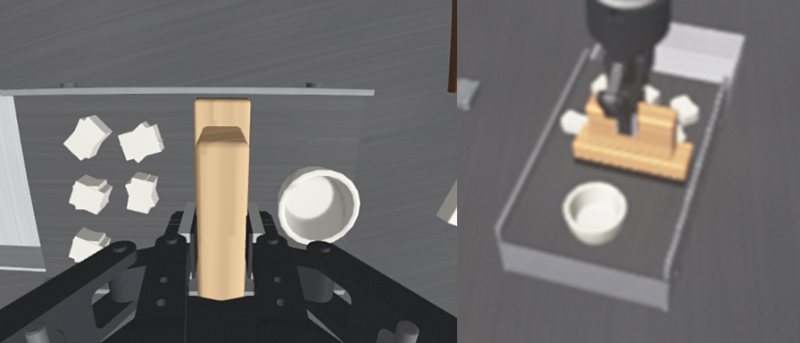

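The scraper hangs squarely between the chips and the dish, and the lip line is at about row 92 of the combined picture. I'll check the lip distance and skew.

Run:
```python
from h import *
import pickle
F,s=pickle.load(open("w2.pkl","rb")); f=F["wrist"]
k=1.12
def loc(P):
    d=P-s["tool_pos"]; u=-s["tool_rot"][:,0]; v=s["tool_rot"][:,1]
    return np.c_[d@u,d@v].round(1).tolist()
print("lip inner top",loc(toplane(f,np.array([(30,96),(170,95),(290,95),(370,95)])*k,75,s)))
print("plate ends (z60)",loc(toplane(f,np.array([(16,100),(360,165),(45,268)])*k,60,s)))
print("dish rim",loc(toplane(f,np.array([(279,206),(359,206),(318,167)])*k,94,s)))
print("chips",loc(toplane(f,np.array([(88,137),(142,141),(90,195),(142,193),(156,120),(159,210)])*k,68,s)))
print("foot end top z?",loc(toplane(f,np.array([(196,99),(249,99)])*k,70+32+0,s)))
```

```text
lip inner top [[-62.7, -143.3], [-61.8, -37.5], [-62.0, 49.4], [-62.9, 109.0]]
plate ends (z60) [[-59.4, -166.1], [-5.2, 115.8], [97.7, -169.3]]
dish rim [[16.6, 42.0], [17.0, 102.2], [-13.2, 68.1]]
chips [[-30.0, -105.1], [-26.7, -62.2], [18.8, -109.7], [16.7, -65.5], [-42.9, -50.3], [31.9, -52.4]]
foot end top z? [[-60.2, -16.4], [-60.2, 17.2]]
```

carry_out(motion=[[0.29,-0.07,0,0,0,0,0],[0.29,-0.07,-1,0,0,0,0],[0.29,-0.07,-1.7,0,0,0,0],[0.29,-0.07,-2.1,0,0,0,0],[0.29,-0.07,-2.1,0,0,0,0],[0.29,-0.07,-2.1,0,0,0,0]])

```text
time_s: 7.3
tool_pos: [576.2, 71.3, 101.4]
tool_rot: [[-0.972, 0.234, -0.001], [0.234, 0.972, 0.0], [0.001, -0.0, -1.0]]
wrist_force: [0.6, -0.3, -2.6]
opening: 22.8
gripper_force: 59.8
```

carry_out(motion=[[-0.23,-0.97,0,0,0,0,0],[-0.58,-2.43,0,0,0,0,0],[-0.93,-3.89,0,0,0,0,0],[-1.28,-5.35,0,0,0,0,0],[-1.63,-6.8,0,0,0,0,0],[-1.98,-8.26,0,0,0,0,0],[-2.33,-9.72,0,0,0,0,0],[-2.68,-11.18,0,0,0,0,0],[-3.03,-12.63,0,0,0,0,0],[-3.38,-14.09,0,0,0,0,0],[-3.73,-15.55,0,0,0,0,0],[-3.97,-16.52,0,0,0,0,0]])

```text
time_s: 8.5
tool_pos: [536.5, -95.5, 101.9]
tool_rot: [[-0.972, 0.235, -0.0], [0.235, 0.972, -0.0], [-0.0, -0.0, -1.0]]
wrist_force: [0.2, 0.6, -2.0]
opening: 22.7
gripper_force: 59.7
```

carry_out(motion=[[0,0,0,0,0,0,0],[0,0,0,0,0,0,0],[0,0,0,0,0,0,0]])

```text
time_s: 8.8
tool_pos: [536.9, -93.5, 101.9]
tool_rot: [[-0.972, 0.233, 0.0], [0.233, 0.972, 0.0], [0.0, 0.0, -1.0]]
wrist_force: [0.1, -0.0, -2.0]
opening: 22.7
gripper_force: 59.7
```

Run:
```python
from h import *
import pickle
s=observe(); s={k:np.array(v) for k,v in s.items()}
F={n:viewer.grab_frame(n) for n in ["wrist","side","scene"]}
pickle.dump((F,s),open("w3.pkl","wb"))
print(s["time_s"],np.round(s["tool_pos"],1),s["wrist_force"],s["opening"])
a=F["wrist"]["img"]; b=cv2.resize(F["scene"]["img"][120:250,190:350],None,fx=384/130,fy=384/130,interpolation=cv2.INTER_CUBIC)
o=np.hstack([a,b])[:,:,::-1]; cv2.imwrite("pics/c3.png",cv2.resize(o,(800,int(384*800/o.shape[1]))))
```

```text
8.8 [536.9 -93.5 101.9] [ 0.09152181 -0.03955428 -1.95402189] 22.712552184491596
```

View pics/c3.png

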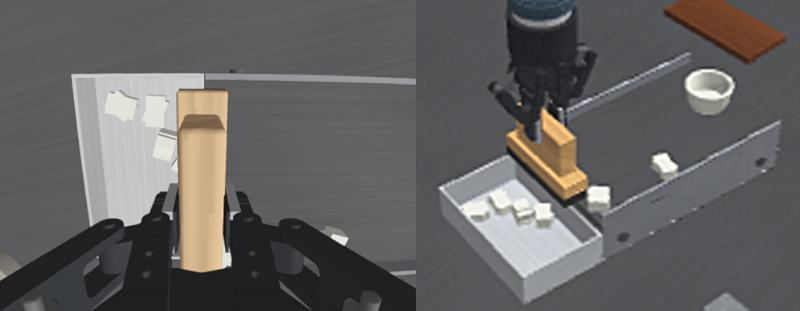

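Four chips are in the pan. One is at the drop edge on the right, at about (598,197) in the picture, and one is further back at (665,165). The dish hasn't moved. Second stroke, along the +x side.

carry_out(motion=[[0,0,1,0,0,0,0],[0,0,3,0,0,0,0],[1,2,4,0,0,0,0],[2.5,5,4,0,0,0,0],[4,8,4,0,0,0,0],[5.5,11,4,0,0,0,0],[7,14,4,0,0,0,0],[8.05,15.54,4,0,0,0,0],[8.05,15.54,4,0,0,0,0],[8.05,15.54,2.5,0,0,0,0],[8.05,15.54,2,0,0,0,0],[8.05,15.54,2,0,0,0,0]])

```text
time_s: 10.15
tool_pos: [616.0, 60.9, 121.1]
tool_rot: [[-0.972, 0.235, -0.003], [0.235, 0.972, -0.0], [0.002, -0.001, -1.0]]
wrist_force: [-0.1, -0.5, -1.5]
opening: 22.7
gripper_force: 59.7
```

Run:
```python
from h import *
import pickle
s=observe(); s={k:np.array(v) for k,v in s.items()}
F={n:viewer.grab_frame(n) for n in ["wrist","side","scene"]}
pickle.dump((F,s),open("w4.pkl","wb"))
print(s["time_s"],np.round(s["tool_pos"],1),s["opening"])
a=F["wrist"]["img"]; b=cv2.resize(F["side"]["img"][150:310,170:330],(384,384),interpolation=cv2.INTER_CUBIC)
o=np.hstack([a,b])[:,:,::-1]; cv2.imwrite("pics/c4.png",cv2.resize(o,(800,343)))
```

```text
10.15 [616.   60.9 121.1] 22.735526231853687
```

View pics/c4.png

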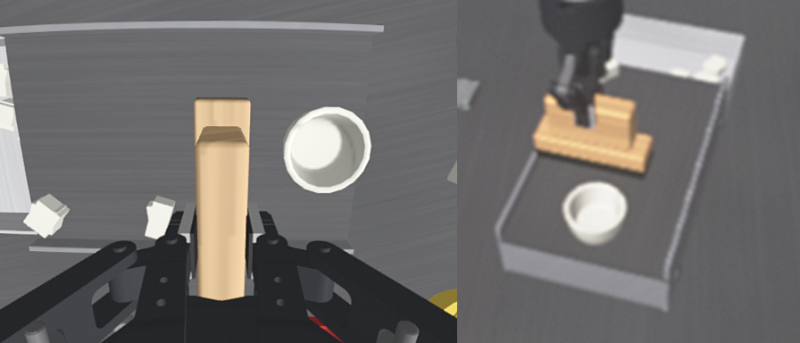

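Two chips remain, at about (46,216) and (160,217). The +x lip line is at row ~247.

Run:
```python
from h import *
import pickle
F,s=pickle.load(open("w4.pkl","rb")); f=F["wrist"]
k=1.12
def loc(P):
    d=P-s["tool_pos"]; u=-s["tool_rot"][:,0]; v=s["tool_rot"][:,1]
    return np.c_[d@u,d@v].round(1).tolist()
im=f["img"].astype(int).sum(2); 
for x in (80,100,120): print(x, im[262:290,x].tolist())
print("lip",loc(toplane(f,np.array([(80,245),(110,245),(30,246),(350,248)])*k,75,s)))
print("lip-x",loc(toplane(f,np.array([(100,31),(300,31)])*k,75,s)))
print("foot end",loc(toplane(f,np.array([(196,99),(249,99)])*k,102,s)))
print("chips",loc(toplane(f,np.array([(46,216),(160,217),(174,202),(168,235)])*k,68,s)))
```

```text
80 [318, 314, 322, 321, 315, 283, 273, 274, 273, 275, 277, 273, 272, 269, 297, 398, 487, 504, 503, 516, 418, 314, 300, 315, 307, 302, 311, 310]
100 [315, 314, 314, 322, 319, 302, 276, 277, 273, 276, 269, 274, 275, 274, 264, 315, 450, 510, 504, 505, 491, 350, 310, 301, 238, 118, 111, 110]
120 [321, 312, 310, 316, 322, 309, 287, 274, 276, 274, 280, 266, 205, 136, 101, 119, 121, 108, 124, 120, 117, 123, 118, 112, 121, 111, 116, 119]
lip [[60.8, -120.3], [60.2, -94.0], [63.2, -166.0], [63.1, 108.9]]
lip-x [[-105.9, -84.3], [-105.3, 53.6]]
foot end [[-60.3, -16.2], [-60.3, 17.0]]
chips [[37.7, -150.5], [37.3, -51.4], [23.7, -39.0], [54.1, -45.6]]
```

carry_out(motion=[[-0.1,0.02,-1,0,0,0,0],[-0.1,0.02,-1.7,0,0,0,0],[-0.1,0.02,-2,0,0,0,0],[-0.1,0.02,-2,0,0,0,0]])

```text
time_s: 10.7
tool_pos: [615.9, 61.6, 101.5]
tool_rot: [[-0.972, 0.234, -0.001], [0.234, 0.972, 0.0], [0.001, -0.0, -1.0]]
wrist_force: [0.4, 0.2, -1.7]
opening: 23.0
gripper_force: 59.8
```

carry_out(motion=[[-0.23,-0.97,0,0,0,0,0],[-0.58,-2.43,0,0,0,0,0],[-0.93,-3.89,0,0,0,0,0],[-1.28,-5.35,0,0,0,0,0],[-1.63,-6.8,0,0,0,0,0],[-1.98,-8.26,0,0,0,0,0],[-2.33,-9.72,0,0,0,0,0],[-2.68,-11.18,0,0,0,0,0],[-3.03,-12.63,0,0,0,0,0],[-3.38,-14.09,0,0,0,0,0],[-3.73,-15.55,0,0,0,0,0],[-3.97,-16.52,0,0,0,0,0]])

```text
time_s: 11.9
tool_pos: [576.3, -105.0, 101.9]
tool_rot: [[-0.972, 0.235, 0.0], [0.235, 0.972, -0.0], [-0.0, -0.0, -1.0]]
wrist_force: [0.6, -0.0, -3.0]
opening: 22.7
gripper_force: 59.7
```

carry_out(motion=[[0,0,0,0,0,0,0],[0,0,0,0,0,0,0],[0,0,0,0,0,0,0],[0,0,1,0,0,0,0],[0,0,4,0,0,0,0],[0,0,8,0,0,0,0],[0.5,3,10,0,0,0,0],[1,7,10,0,0,0,0],[1,7,10,0,0,0,0]])

```text
time_s: 12.8
tool_pos: [587.9, -29.0, 204.0]
tool_rot: [[-0.974, 0.228, 0.003], [0.228, 0.974, 0.002], [-0.003, 0.003, -1.0]]
wrist_force: [0.6, 0.2, -1.6]
opening: 23.0
gripper_force: 59.8
```

Run:
```python
from h import *
import pickle
s=observe(); s={k:np.array(v) for k,v in s.items()}
F={n:viewer.grab_frame(n) for n in ["wrist","side","scene"]}
pickle.dump((F,s),open("w5.pkl","wb"))
print(s["time_s"],np.round(s["tool_pos"],1),s["opening"])
a=F["wrist"]["img"]; b=cv2.resize(F["scene"]["img"][120:250,190:350],None,fx=384/130,fy=384/130,interpolation=cv2.INTER_CUBIC)
o=np.hstack([a,b])[:,:,::-1]; cv2.imwrite("pics/c5.png",cv2.resize(o,(800,int(384*800/o.shape[1]))))
```

```text
12.8 [587.9 -29.  204. ] 23.019703367528766
```

View pics/c5.png

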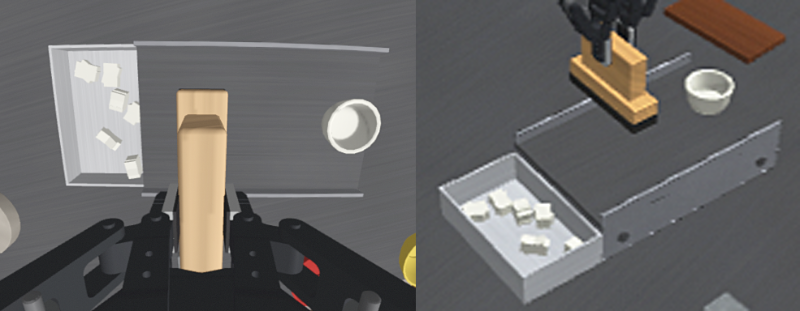

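All six chips are in the pan and the dish is in place. Now the scraper goes back to its board.

carry_out(motion=[[-0.6,2.5,0,0,0,1,0],[-1.5,6,0,0,0,2,0],[-2.4,10,0,0,0,3,0],[-3.4,14,0,0,0,4,0],[-4.4,18,0,0,0,5,0],[-5.4,22,0,0,0,6,0],[-6.4,26,0,0,0,7,0],[-7.3,30,0,0,0,8,0],[-8.3,34,0,0,0,8.3,0],[-9.3,38,0,0,0,8.3,0],[-9.76,39.97,0,0,0,8.3,0],[-9.76,39.97,0,0,0,8.3,0]])

```text
time_s: 14.15
tool_pos: [488.4, 367.9, 201.3]
tool_rot: [[-0.996, 0.089, -0.001], [0.089, 0.996, 0.0], [0.001, 0.0, -1.0]]
wrist_force: [-0.3, -0.7, -1.4]
opening: 22.7
gripper_force: 59.9
```

carry_out(motion=[[0,0,-3,0,0,0,0],[0,0,-6,0,0,0,0],[0,0,-9,0,0,0,0],[0,0,-11.5,0,0,0,0],[0,0,-13,0,0,0,0],[0,0,-14,0,0,0,0],[0,0,-14.5,0,0,0,0],[0,0,-14.8,0,0,0,0],[0,0,-14.8,0,0,0,0],[0,0,-14.8,0,0,0,0]])

```text
time_s: 15.15
tool_pos: [489.8, 366.5, 54.9]
tool_rot: [[-0.996, 0.091, 0.001], [0.091, 0.996, 0.001], [-0.001, 0.001, -1.0]]
wrist_force: [0.3, 0.2, -2.0]
opening: 23.1
gripper_force: 59.8
```

carry_out(motion=[[0,0,-0.1,0,0,0,0],[0,0,-0.15,0,0,0,0],[0,0,-0.2,0,0,0,0],[0,0,-0.2,0,0,0,0],[0,0,-0.2,0,0,0,0]])

```text
time_s: 15.65
tool_pos: [489.6, 366.6, 53.3]
tool_rot: [[-0.996, 0.091, 0.002], [0.091, 0.996, 0.001], [-0.002, 0.001, -1.0]]
wrist_force: [-1.8, -0.3, 6.1]
opening: 22.6
gripper_force: 60.9
```

Contact, at +6 N. Release and retreat.

carry_out(motion=[[0,0,0,0,0,0,0.4],[0,0,0,0,0,0,0.7],[0,0,0,0,0,0,1],[0,0,0,0,0,0,1],[0,0,0,0,0,0,1],[0,0,0,0,0,0,1],[0,0,0,0,0,0,1],[0,0,0,0,0,0,1],[0,0,0.5,0,0,0,1],[0,0,2,0,0,0,1],[0,0,5,0,0,0,1],[0,0,8,0,0,0,1]])

```text
time_s: 16.85
tool_pos: [488.5, 365.8, 132.6]
tool_rot: [[-0.996, 0.091, -0.001], [0.091, 0.996, -0.001], [0.001, -0.001, -1.0]]
wrist_force: [0.3, -0.3, 0.1]
opening: 85.3
gripper_force: 0.0
```

carry_out(motion=[[0,0,3,0,0,0,1],[0,-1,7,0,0,0,1],[-1,-3.5,10,0,0,0,1],[-1,-3.5,11,0,0,0,1],[-1,-3.5,11,0,0,0,1],[-1,-3.5,11,0,0,0,1]])

```text
time_s: 17.45
tool_pos: [479.0, 331.4, 241.1]
tool_rot: [[-0.996, 0.091, -0.001], [0.091, 0.996, -0.0], [0.001, -0.0, -1.0]]
wrist_force: [-0.3, -0.0, -0.7]
opening: 85.3
gripper_force: 0.0
```

Run:
```python
from h import *
s=observe(); print(s["time_s"],np.round(s["tool_pos"],1),s["opening"])
a=viewer.grab_frame("wrist")["img"]; b=viewer.grab_frame("scene")["img"]
o=np.hstack([a,b])[:,:,::-1]; cv2.imwrite("pics/c6.png",cv2.resize(o,(800,300)))
```

```text
17.45 [479.  331.4 241.1] 85.34024829724412
```

View pics/c6.png

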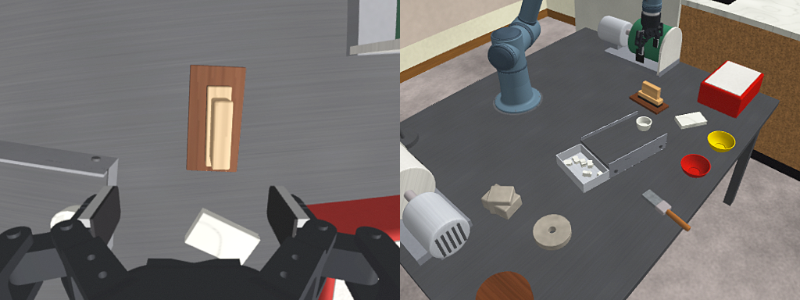

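The scraper stands upright on its board at about (218,125) in the left picture. The chips are in the pan at (580,165) in the right one, and nothing else has moved.

```bash
python3 -c "
from h import *
print(sign_off())"
```

```text
the job is handed in; nothing more can be done
None
```

The job is handed in at about 17.5 s on the robot's clock: all six chips are in the catch pan, the dish is where it stood on the plate, and the scraper is upright on its board and released.

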